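# Fit a new intake filter and hold the cover shut against its seal

## Task

Fit the new, white filter cartridge over the upright spindle in the open filter box, right down on its seat, let go of it, and turn the red quarter-turn wing on the front of the frame until it lines up with the slot in the cover, both while the cover is still open. Then swing the cover shut so the wing comes up through its slot, press the cover down flush against the frame, and finish while still holding it pressed there: do not let go, I will lock the wing myself. Leave the used cartridge and the other things on the bench where they are.

Things in the scene. Friction and masses are not known exactly. Their poses are not given: they have to be found in the camera images.
- filter_box: Cream air filter box, open on top, fixed, 200 (x) by 170 (y) by 115 mm high, walls 4 mm. Origin: centre of its underside; x points from front (wing) to back (hinge), z up. Its top edge is the frame: closed plate from x = -100 to -23 mm, then an open well x = -23 to 96, y = -81 to 81 mm. A blower is fixed on its +y side (out to y = 209 mm, 111 mm high). Position and yaw vary.
- seal (a joint): Squeeze of the black sponge seal bar, m: 0 free, 0.006 flush. The bar (8 mm by 150 mm, along the box's y) is let into the frame at x = -35 mm of the box and stands 6 mm proud; it gives like a spring, 2 N per mm, 12 N when the cover is flush.
- spindle_tip (a point): Top of the upright aluminium spindle in the well: pipe of 22 mm diameter with a 10 mm tapered tip; this point is on its axis, 95 mm above the bench, at (34, 0, 95) mm in the box's frame. At its foot a black round seat, 12 mm above the bench, carries the cartridge.
- new_cartridge: New filter cartridge, loose: a spool 64 mm in diameter, 95 mm tall, white pleats between two blue end caps, straight bore of 27 mm diameter right through; 0.1 to 0.2 kg. Origin: centre of its underside, z up along the bore. Stands upright on the bench. Seated, its underside is 12 mm and its top 107 mm above the bench, 8 mm below the frame.
- wing (a joint): Angle of the red wing about its upright axis, rad. 0: its long side lies along the box's x, in line with the cover's slot. Grows counter-clockwise seen from above; starts 0.75 to 1.4, so turn it clockwise to 0. Range -0.4 to 1.7 between stops; no spring, no click: friction of 0.06 N m keeps it where it is left.
- wing_top (a point): Centre of the top of the red wing, on its axis, at (-68, 0, 147) mm in the box's frame. The wing is a bar 36 mm long, 8 mm thick, 26 mm tall (121 to 147 mm above the bench), a white line along its top, on a thin stem from the frame at 115 mm. The cover's slot passes over it only if aligned within about 0.16 rad; else the cover rests on it about 0.2 rad ajar.
- cover (a joint): Angle of the hinged cover, rad: 0 = shut, flush on the frame (hard stop); grows as it opens up and back; starts 1.6 to 1.8 (about upright), stop at 1.95. The hinge is stiff: 0.25 N m of friction holds the cover wherever it is left; about 3 N at its edge moves it, and about 10 N squeezes the seal flush. Let go when shut, it springs up to about 0.03 rad.
- cover_hinge (a point): Middle of the cover's hinge line, fixed on the box at (92, 0, 115) mm in the box's frame; the line runs along the box's y.
- cover_panel: The cream cover itself, a flat sheet 4 mm thick, 180 mm wide (y), reaching 203 mm from the hinge line to its front edge. Origin: on the middle of the hinge line, on the sheet's inner face (the one that lies on the frame); its x points from the front edge to the hinge, so the sheet spans x = -203 to 0 mm, z from 0 (inner face) to +4 mm (outer face).
- cover_slot (a point): Centre of the slot in the cover, on its outer face, 160 mm from the hinge: slot 50 mm long (along x of the cover) and 14 mm wide, black border. On either side of it there is flat sheet to press on.
- used_cartridge: Used filter cartridge, same shape as the new one but dirty: dark brown pleats, sooty dark grey end caps; stands on the bench. Bystander. Origin: centre of its underside.
- race: Plain steel bearing race, ring of 90 mm outer diameter, 26 mm high, lying flat. Bystander. Origin: centre of its underside.
- bearing: Bearing of 110 mm diameter, 34 mm high, dark outer ring, brass cage, lying flat. Bystander. Origin: centre of its underside.
- cage: Pale yellow roller cage, 88 mm diameter, 40 mm high, lying flat. Bystander. Origin: centre of its underside.
- screwdriver: Screwdriver with an orange handle, 200 mm long, lying on the bench. Bystander. Origin: below its middle.

How it is judged:
On the way:
1. the new cartridge is let go, seated on the spindle, and the wing is lined up with the slot, with the cover still open (more than 0.4 rad) (horizontal distance between new_cartridge and spindle_tip below 0.006 m and z of new_cartridge in the frame of filter_box between 0.008 and 0.016 m and angle between new_cartridge's own z axis and vertical below 0.08 rad and value of joint wing between -0.16 and 0.16 rad and contact force between the fingers and new_cartridge below 0.2 N and value of joint cover above 0.4 rad), for 0.2 s.
At the end, for the whole second after the job is handed in: The cover is shut flush (within 0.015 rad, about 3 mm at its front edge) and still, with the robot pressing on it with more than 3 N; the new cartridge sits upright on the spindle (within 6 mm of its axis and 4 mm of its seat height), and the wing stands in the slot within 0.16 rad (horizontal distance between new_cartridge and spindle_tip below 0.006 m and z of new_cartridge in the frame of filter_box between 0.008 and 0.016 m and angle between new_cartridge's own z axis and vertical below 0.08 rad and value of joint wing between -0.16 and 0.16 rad and value of joint cover below 0.015 rad and velocity of joint cover below 0.05 rad/s and contact force between any of the fingers, the arm and cover_panel above 3 N); the arm keeps its last pose, push and grip.
It fails at once if the used cartridge is moved by more than 30 mm (distance of used_cartridge from where it was at the start of the episode above 0.03 m).
It fails at once if another bystander (race, bearing, cage, screwdriver) is moved by more than 30 mm (distance of any of race, bearing, cage, screwdriver from where it was at the start of the episode above 0.03 m).
It also fails if it takes over 72 s, if anything falls off the work surface, if the arm or the gripper's body presses on something with over 40 N, if the wrist force passes 120 N, or if a joint passes its speed limit or range.

## Robot

A 6-joint arm with a two-finger parallel gripper is mounted at the origin on the work surface. World frame = base frame: x ahead of the robot, y to its left, z up, the work surface at z = 0. Lengths are in m, angles in rad, forces in N, time in s.
With the tool pointing down it reaches from about 0.25 to 0.725 m from the base axis. Payload 4 kg.
Tool frame: the origin (TCP) lies at the very end of the fingers, on their centre line; the grasp point (between the pads) lies 19 mm behind it; z points along the fingers, y is the line along which they close (so a half turn about z gives the same grasp; the last joint's range is limited). The gripper opens to 85 mm and grips with 20 to 120 N. Pads are 22 mm wide; open, the fingers measure 114 mm over their backs; the gripper's body (76 mm by 85 mm) begins 54 mm behind the grasp point. The pads swing forward as they close: fully open they stand 13 mm farther back than shut.
Start: joints at [1.249, 0.241, 0.005, 1.335, 0, 1.571], TCP at [0.158, 0.474, 0.231] pointing down, gripper open.
Joint ranges: [-2.72, 2.72], [-1.05, 1.87], [-1.09, 1.28], [-1.99, 2.15], [-1.42, 1.44], [-3.14, 3.14]. Speed limits (rad/s): [2.79, 2.79, 3.14, 3.14, 3.14, 3.14].

## Interface

Orientations are given as a unit quaternion [x, y, z, w].
In Python, from workcell import bot, vision, workorder gives the robot as it stands.
- The arm moves only by the shell command python3 -m creep 'ROWS' [OPENING]. ROWS is JSON, a list of rows, each a list of 2 entries, a list of its own where there are three numbers: the shift along the tool's x, y, z in mm, then the turn, a rotation vector about the tool's x, y, z in rad. In form: [[[dx, dy, dz], [wx, wy, wz]], ...]. A call has 1 to 12 rows; each row shifts and turns the commanded pose from where the row before left it, along the tool's axes as they then stand; what a row does not reach is not made up. A row lasts 1/8 s, in which the tool goes at most 62.5 mm and 10.7 degrees, less where a joint would pass 70% of its speed; a pose out of reach is approached as far as the arm can. A call is refused whole if a number of a shift passes 62.5 or a number of a turn 0.188, either way. A call with a gripper value outside its range is refused whole. OPENING is the finger opening in mm, from 0 to 85.4, set as the call begins (- or left out, the last holds). The fingers move at their own pace and stop on an object; the grip force is fixed at half the most. Time passes only in rows, so rows that do not move let the fingers close. It gives the time, the measured TCP pose, the force, the opening and the grip force at its end, in the units of the state.
- bot.get_obs(): the state, without advancing time (a new reading comes with each control period).
- vision.camera(name): name is "side" or "top"; returns a dict with "image" (420x560x3 uint8, blue, green, red), "z_map" (420x560 float32, m along the optical axis (not along the pixel's ray), 0 where there is no reading), "K" (3x3 intrinsics, pixels), "k1" (the pictures are not rectified: a ray, as slopes to the right and down, at radius r is drawn at 1 + k1 r^2 times it, then the intrinsics apply), "rvec" (rotation vector, rad) and "tvec" (3), from world to camera coordinates, as OpenCV has them. Camera axes: x right, y down, z forward; pixel columns grow to the right and rows downward; lengths in m; the calibration is good to about 2 mm. A picture is of the moment at which its call begins.
- workorder.job_done(): hands the job in; it is judged then, once.
Trained networks look in a picture, given as the dict that the camera call returned (one of the last four; its "shot" number tells which), for a name from the list of things; names that differ only in an ending like _2 or _b are one class to them, and where a whole thing is asked for, a point or a joint stands for the part that bears it (a point fixed in the world has none). Each returns a list of dicts, best first, with "score" (0 to 1); they miss things now and then, are a little off and sometimes report something else, mostly with a low value. They report only what shows in the picture. A call takes as long as a camera call.
- vision.spot_in(picture, query): "position" ([column, row] in pixels, amid what is visible of it).
- vision.place_of(picture, query): "position" ([column, row] in pixels: a listed point, or the origin of a listed thing).
The state is a dict: "clock": time; "joint_pos": joint angles; "joint_vel": joint speeds; "tau": joint torques, N m; "eef_pos": TCP position; "tool_rot": TCP orientation; "ft_force": force on the tool from outside, world axes, zero at the start; "ft_torque": the same for the moment, N m; "grip_width": finger opening in m; "grasp_force": force on a finger pad.
Only numpy, scipy, OpenCV 4.12 (cv2) and the standard library are available. Lean on these libraries where they do the work, as an engineer would, in place of code of your own. Each camera call takes 0.05 s, during which the arm holds its last target. There are 200 camera calls.

## Working session

There is one attempt and no reset: what is moved stays moved. The work goes in short steps, Python scripts to look and compute and a shell command to move; the robot and the scene stay as the last step left them, time stands still between calls to the robot, and variables do not carry over. Pictures are saved under pics/ and viewed, at most 10 in all, crops included, and the job is handed in when it is done.

```bash
mkdir -p pics; cat > h.py <<'E'
import numpy as np, cv2
from scipy.spatial.transform import Rotation as R
from workcell import bot, vision, workorder
def ray(p,px):
    K=np.array(p["K"]);k=p["k1"]
    d=np.array([(px[0]-K[0,2])/K[0,0],(px[1]-K[1,2])/K[1,1]]);u=d.copy()
    for _ in range(20): u=d/(1+k*(u@u))
    return u
def cam(p):
    Rm=R.from_rotvec(np.array(p["rvec"]).ravel()).as_matrix();return Rm,np.array(p["tvec"]).ravel()
def atz(p,px,z):
    Rm,t=cam(p);u=ray(p,px);d=Rm.T@np.array([u[0],u[1],1]);o=-Rm.T@t
    return o+d*(z-o[2])/d[2]
def atdepth(p,px):
    Rm,t=cam(p);u=ray(p,px);z=p["z_map"][int(round(px[1])),int(round(px[0]))]
    return Rm.T@(np.array([u[0]*z,u[1]*z,z])-t)
def cloud(p):
    K=np.array(p["K"]);h,w=p["z_map"].shape
    D=np.array([p["k1"],0,0,0,0.])
    c,r=np.meshgrid(np.arange(w),np.arange(h));pts=np.stack([c,r],-1).reshape(-1,1,2).astype(np.float64)
    u=cv2.undistortPoints(pts,K,D).reshape(-1,2);z=p["z_map"].reshape(-1,1).astype(float)
    Rm,t=cam(p);P=(np.hstack([u*z,z])-t)@Rm
    P[z[:,0]==0]=np.nan
    return P.reshape(h,w,3)
E
python3 - <<'E'
from h import *
np.set_printoptions(precision=4,suppress=True)
ps={}
for n in("top","side"):
    p=vision.camera(n);ps[n]=p;cv2.imwrite(f"pics/{n}0.png",p["image"])
    Rm,t=cam(p);print(n,"cam at",-Rm.T@t,"axis",Rm[2])
    for q,z in(("filter_box",0),("spindle_tip",.095),("wing_top",.147),("cover_hinge",.115),("new_cartridge",0),("used_cartridge",0),("race",0),("bearing",0),("cage",0),("screwdriver",0),("cover_slot",None)):
        for d in vision.place_of(p,q)[:2]:
            px=d["position"];print(q,round(d["score"],2),np.round(px,1),atz(p,px,z) if z is not None else atdepth(p,px))
o=bot.get_obs();print(o)
E
```

```text
top cam at [0.2741 0.0817 1.3636] axis [ 0.1773 -0.0171 -0.984 ]
filter_box 0.89 [256.6 196.1] [0.5446 0.1168 0.    ]
wing_top 0.58 [249.5 206.9] [0.4857 0.1322 0.147 ]
cover_hinge 0.81 [266.7 158.6] [0.6302 0.0853 0.115 ]
new_cartridge 0.71 [429.  267.1] [ 0.3265 -0.3985  0.    ]
new_cartridge 0.65 [418.  199.2] [ 0.5333 -0.3782  0.    ]
used_cartridge 0.85 [353.2 221.9] [ 0.4639 -0.176   0.    ]
race 0.84 [368. 174.] [ 0.6131 -0.2275  0.    ]
bearing 0.97 [131.8 172.2] [0.6207 0.4999 0.    ]
cage 0.6 [428.3 267.4] [ 0.3256 -0.3964  0.    ]
cage 0.15 [419.7 200.1] [ 0.5304 -0.3833  0.    ]
screwdriver 0.75 [123.7 243.5] [0.4017 0.5132 0.    ]
cover_slot 0.98 [261.  137.7] [0.7275 0.1031 0.0093]
side cam at [ 0.1371 -0.8822  0.8121] axis [ 0.2727  0.7772 -0.5671]
filter_box 0.71 [299.7 227. ] [0.5455 0.1224 0.    ]
filter_box 0.63 [334.4 190.4] [0.7156 0.2625 0.    ]
spindle_tip 0.6 [311.4 201.2] [0.5683 0.1006 0.095 ]
wing_top 0.63 [276.1 184.2] [0.4811 0.1333 0.147 ]
cover_hinge 0.95 [334.4 189.3] [0.636  0.1054 0.115 ]
new_cartridge 0.83 [386.9 366. ] [ 0.5416 -0.3726  0.    ]
use
[... 200 characters left out ...]
 ]
cage 0.65 [290.  417.7] [ 0.3182 -0.4138  0.    ]
screwdriver 0.62 [212.8 167.4] [0.3921 0.5306 0.    ]
screwdriver 0.45 [275.3 183.5] [0.5561 0.3626 0.    ]
cover_slot 0.95 [341.6 138.7] [0.635  0.0834 0.2755]
{'clock': 1.2, 'joint_pos': array([1.249 , 0.2406, 0.005 , 1.3352, 0.    , 1.5708]), 'joint_vel': array([-0.0011, -0.0014,  0.0004,  0.002 ,  0.0002, -0.0002]), 'tau': array([  0.0005, -37.2222,  25.2692,   0.0014,  -0.0001,  -0.    ]), 'eef_pos': array([0.1581, 0.4743, 0.2313]), 'tool_rot': array([ 0.1602,  0.9871, -0.    , -0.    ]), 'ft_force': array([0.6092, 0.4159, 0.4381]), 'ft_torque': array([-0.0284,  0.0203,  0.0128]), 'grasp_force': 0.0, 'grip_width': 0.08546653651392444}
```

```bash
python3 - <<'E'
import cv2,numpy as np
t=cv2.imread("pics/top0.png");s=cv2.imread("pics/side0.png")
a=cv2.resize(t[110:310,90:470],None,fx=2.1,fy=2.1,interpolation=cv2.INTER_CUBIC)
cv2.imwrite("pics/topc.png",a[:590,:800])
cv2.imwrite("pics/sidec.png",cv2.resize(s[120:420,190:590],None,fx=2,fy=2,interpolation=cv2.INTER_CUBIC))
E
```

```text
(no output)
```

View pics/topc.png

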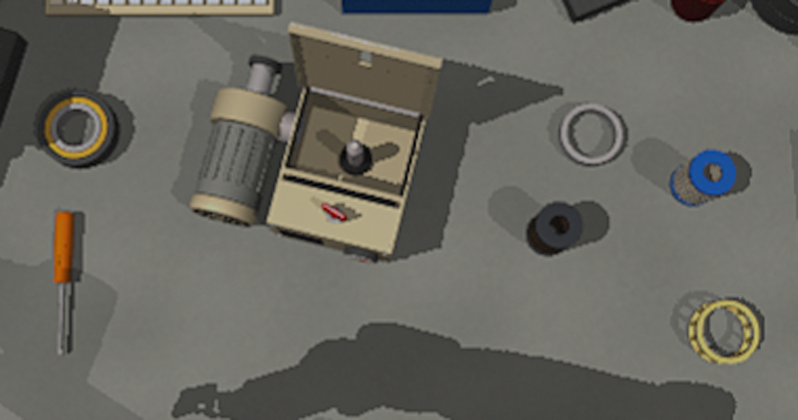

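View pics/sidec.png

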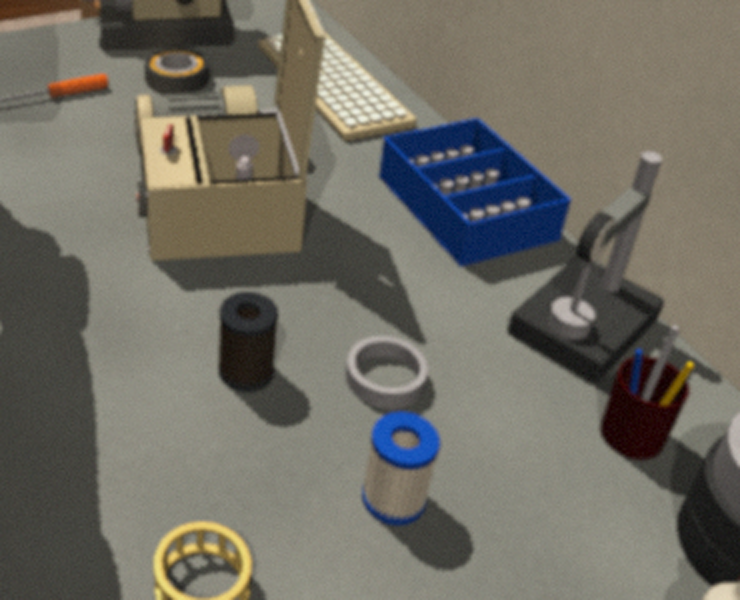

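The pictures show the box open with its wing (top crop 334,212), the cover upright behind it, and the white/blue cartridge standing alone (top crop 712,172; side crop 405,440). The networks agree. The used cartridge stands between the new one and the box, so I'll carry high. Next I refine the positions.

```bash
cat > m.py <<'E'
from h import *
from scipy.optimize import least_squares
np.set_printoptions(precision=4,suppress=True)
def blob(p,m,zs,name):
    n,l,s,c=cv2.connectedComponentsWithStats(m.astype(np.uint8))
    return [(s[i,4],c[i]) for i in np.argsort(-s[1:,4])+1][:2] if n>1 else []
if __name__=="__main__":
  for n in("top","side"):
    p=vision.camera(n);im=p["image"].astype(int);b,g,r=im[...,0],im[...,1],im[...,2];P=cloud(p)
    print("==",n)
    # cartridge top: blue points at height ~.095
    m=(b>r+50)&(abs(P[...,2]-.095)<.008)&(abs(P[...,0]-.53)<.1)&(abs(P[...,1]+.38)<.1)
    v,u=np.nonzero(m);W=np.array([atz(p,(x,y),.095) for x,y in zip(u,v)])
    (cx,cy),rad=cv2.minEnclosingCircle((W[:,:2]*1000).astype(np.float32));print("cart",len(W),cx,cy,rad,"mean z",P[m][:,2].mean())
    near=(abs(P[...,0]-.55)<.17)&(abs(P[...,1]-.115)<.14)
    # red wing top
    m=(r>g+60)&(r>b+60)&near&(P[...,2]>.112);q=P[m];print("wing pts",len(q),q.mean(0),q[:,2].max())
    w=q[q[:,2]>.138][:,:2];
    c=w.mean(0);U,S,V=np.linalg.svd(w-c);print(" wing c",c,"dir",np.arctan2(V[0,1],V[0,0]),S,"std",S/np.sqrt(len(w)))
    # frame
    m=near&(abs(P[...,2]-.115)<.004);q=P[m][:,:2]
    # seal: dark pixels
    lum=im.sum(2)
    front=near&(abs(P[...,2]-.115)<.012)&(lum<150)
    q2=P[front]
    n_,l,s,cc=cv2.connectedComponentsWithStats(front.astype(np.uint8));i=np.argmax(s[1:,4])+1;q2=P[l==i][:,:2]
    c=q2.mean(0);V=np.linalg.svd(q2-c)[2][0];print(" seal c",c,"yaw",np.arctan2(V[1],V[0])%np.pi-np.pi/2,len(q2),"len",np.ptp((q2-c)@V))
    print(" frame rect",len(q),cv2.minAreaRect((q*1000).astype(np.float32)))
    # cover plane
    m=near&(P[...,2]>.16)&(P[...,2]<.33)&(P[...,0]>.55);q=P[m]
    c=q.mean(0);V=np.linalg.svd(q-c,full_matrices=False)[2][2];print(" cover c",c,"n",V,len(q),"zmax",q[:,2].max())
E
python3 m.py
```

```text
== top
cart 301 536.5908203125 -378.40411376953125 31.427717208862305 mean z 0.09568749131664649
wing pts 27 [0.4745 0.1354 0.1466] 0.15352414986744595
 wing c [0.4745 0.1354] dir -2.1220365957852416 [0.0555 0.0112] std [0.0107 0.0022]
 seal c [0.5086 0.1269] yaw -0.24799402177192298 121 len 0.14708773545168158
 frame rect 1629 ((546.9555053710938, 153.1919403076172), (240.10580444335938, 195.15989685058594), 76.3283920288086)
 cover c [0.6375 0.0952 0.2511] n [-0.9679  0.2482  0.0395] 1632 zmax 0.3242772939575788
== side
cart 638 534.103271484375 -381.62060546875 33.29220199584961 mean z 0.09441229552219574
wing pts 13 [0.4712 0.1267 0.1454] 0.14811006259355103
 wing c [0.4712 0.1267] dir -2.15008347833051 [0.028  0.0049] std [0.0078 0.0014]
 seal c [0.4981 0.0936] yaw -0.25359167720375275 24 len 0.08606013739898918
 frame rect 1238 ((548.339599609375, 147.99615478515625), (244.38902282714844, 200.26165771484375), 75.69267272949219)
 cover c [0.6346 0.0881 0.2459] n [-0.9681  0.2461  0.0471] 1289 zmax 0.32084922290645423
```

```bash
cat > go.py <<'E'
# usage: go.py x y z yawOfToolY(rad)  -> needed shift (tool axes AFTER the turn and before), turn about tool z
import sys
from h import *
np.set_printoptions(precision=1,suppress=True)
x,y,z,w=map(float,sys.argv[1:5]);o=bot.get_obs();M=R.from_quat(o["tool_rot"])
T=R.from_matrix(np.array([[np.sin(w),np.cos(w),0],[-np.cos(w),np.sin(w),0],[0,0,-1]]).T) if 0 else R.from_matrix(np.column_stack([[-np.sin(w),np.cos(w),0],[np.cos(w),np.sin(w),0],[0,0,-1]]))
d=1000*(np.array([x,y,z])-o["eef_pos"])
print("t",o["clock"],"pos",1000*o["eef_pos"],"shift now-axes",M.inv().apply(d),"shift target-axes",T.inv().apply(d),"turn",np.round((M.inv()*T).as_rotvec(),3),"F",o["ft_force"],"w",1000*o["grip_width"])
E
python3 -m creep '[[[0,0,0],[0,0,-0.167]],[[0,0,0],[0,0,-0.167]],[[0,0,0],[0,0,-0.167]],[[0,0,0],[0,0,-0.167]],[[0,0,0],[0,0,-0.167]],[[0,0,0],[0,0,-0.167]],[[0,0,0],[0,0,-0.167]],[[0,0,0],[0,0,-0.167]]]' 40; python3 go.py .475 .135 .2 2.59
```

```text
clock: 2.3
eef_pos: [0.1581, 0.4743, 0.2313]
tool_rot: [-0.488, 0.873, -0.0, -0.0]
ft_force: [-0.6, -0.9, 0.5]
grip_width: 0.0401
grasp_force: 0.0
t 2.3 pos [158.1 474.3 231.3] shift now-axes [ 123.2 -447.6   31.3] shift target-axes [ 122.9 -447.7   31.3] turn [-0. -0.  0.] F [-0.6 -0.9  0.5] w 40.057301428026875
```

```bash
python3 -m creep '[[[10,-37,2.6],[0,0,0]],[[10,-37,2.6],[0,0,0]],[[10,-37,2.6],[0,0,0]],[[10,-37,2.6],[0,0,0]],[[10,-37,2.6],[0,0,0]],[[10,-37,2.6],[0,0,0]],[[10,-37,2.6],[0,0,0]],[[10,-37,2.6],[0,0,0]],[[10,-37,2.6],[0,0,0]],[[10,-37,2.6],[0,0,0]],[[10,-37,2.6],[0,0,0]],[[13,-41,2.6],[0,0,0]]]' 40; python3 go.py .475 .135 .126 2.59
python3 - <<'E'
from h import *
ims=[]
for n,c in(("top",(250,200)),("side",(290,190))):
    p=vision.camera(n);ims.append(cv2.resize(p["image"][c[1]-60:c[1]+60,c[0]-60:c[0]+60],(400,400),interpolation=cv2.INTER_CUBIC))
cv2.imwrite("pics/w1.png",np.hstack(ims))
E
```

```text
clock: 3.8
eef_pos: [0.4744, 0.1324, 0.2002]
tool_rot: [-0.486, 0.874, 0.0, 0.0]
ft_force: [0.9, 0.9, -0.3]
grip_width: 0.0397
grasp_force: 0.0
t 3.8 pos [474.4 132.4 200.2] shift now-axes [-2.5  0.9 74.2] shift target-axes [-2.6  0.8 74.2] turn [-0.  0. -0.] F [ 0.9  0.9 -0.3] w 39.70904892074451
```

View pics/w1.png

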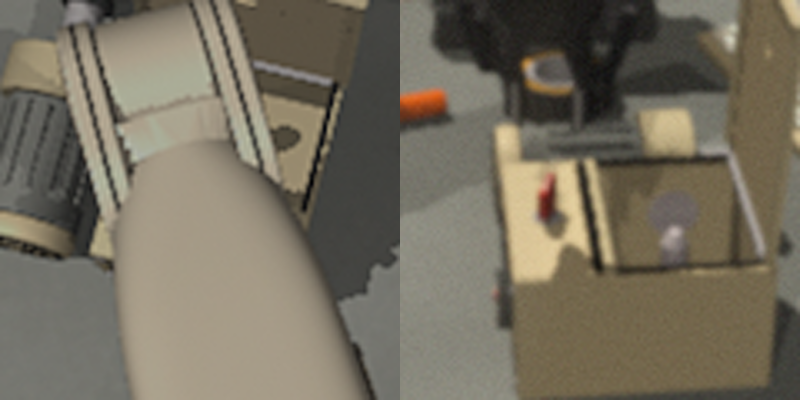

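The side crop shows the fingers (x 512 and 577) straddling the wing (547,195) from above. I'll lower them and close in.

```bash
python3 -m creep '[[[-1,0.5,20],[0,0,0]],[[-1,0.3,20],[0,0,0]],[[-0.5,0,20],[0,0,0]],[[0,0,13],[0,0,0]],[[0,0,0],[0,0,0]]]' 40; python3 -m creep '[[[0,0,0],[0,0,0]],[[0,0,0],[0,0,0]],[[0,0,0],[0,0,0]],[[0,0,0],[0,0,0]]]' 14;  python3 go.py .475 .135 .126 2.59
```

```text
clock: 4.53
eef_pos: [0.4732, 0.1359, 0.1263]
tool_rot: [-0.486, 0.874, 0.0, -0.001]
ft_force: [-0.6, 0.5, -0.2]
grip_width: 0.0399
grasp_force: 0.0
clock: 5.03
eef_pos: [0.4744, 0.1358, 0.1274]
tool_rot: [-0.486, 0.874, -0.0, 0.0]
ft_force: [-0.5, -0.6, 0.2]
grip_width: 0.0141
grasp_force: 0.0
t 5.025 pos [474.4 135.8 127.4] shift now-axes [ 0.3 -1.   1.4] shift target-axes [ 0.4 -1.   1.4] turn [-0.  0. -0.] F [-0.5 -0.6  0.2] w 14.0595018980295
```

```bash
python3 -m creep '[[[0,0,0],[0,0,0]],[[0,0,0],[0,0,0]]]' 10; python3 -m creep '[[[0,0,0],[0,0,0]],[[0,0,0],[0,0,0]],[[0,0,0],[0,0,0]]]' 6
```

```text
clock: 5.28
eef_pos: [0.4757, 0.135, 0.1276]
tool_rot: [-0.485, 0.874, -0.001, 0.001]
ft_force: [3.9, -3.8, -0.2]
grip_width: 0.0098
grasp_force: 2.6
clock: 5.65
eef_pos: [0.4765, 0.1345, 0.1277]
tool_rot: [-0.485, 0.874, -0.002, 0.001]
ft_force: [5.9, -4.8, -0.2]
grip_width: 0.0068
grasp_force: 44.3
```

```bash
python3 -m creep '[[[0,-2.5,0],[0,0,0]],[[0,0,0],[0,0,0.126]],[[0,0,0],[0,0,0.126]],[[0,0,0],[0,0,0.126]],[[0,0,0],[0,0,0.126]],[[0,0,0],[0,0,0.126]]]';python3 go.py .4756 .135 .126 1.321
```

```text
clock: 6.4
eef_pos: [0.4764, 0.1347, 0.1277]
tool_rot: [-0.189, 0.982, 0.0, 0.0]
ft_force: [1.1, -1.0, 3.6]
grip_width: 0.0069
grasp_force: 45.0
t 6.4 pos [476.4 134.7 127.7] shift now-axes [0.7 0.6 1.7] shift target-axes [0.9 0.1 1.7] turn [0.  0.  0.6] F [ 1.1 -1.   3.6] w 6.920170865216196
```

```bash
python3 -m creep '[[[0,0,0],[0,0,0.126]],[[0,0,0],[0,0,0.126]],[[0,0,0],[0,0,0.126]],[[0,0,0],[0,0,0.126]],[[0,0,0],[0,0,0.13]],[[0,0,0],[0,0,0]]]';python3 go.py .4756 .135 .126 1.321
```

```text
clock: 7.15
eef_pos: [0.4765, 0.135, 0.1277]
tool_rot: [0.124, 0.992, 0.001, 0.0]
ft_force: [0.1, 0.6, 5.6]
grip_width: 0.0064
grasp_force: 45.1
t 7.15 pos [476.5 135.  127.7] shift now-axes [ 0.9 -0.2  1.7] shift target-axes [ 0.9 -0.2  1.7] turn [0. 0. 0.] F [0.1 0.6 5.6] w 6.410939559683063
```

```bash
python3 -m creep '[[[0,0,0],[0,0,0]],[[0,0,0],[0,0,0]],[[0,0,-15],[0,0,0]],[[0,0,-25],[0,0,0]],[[0,0,-35],[0,0,0]]]' 28;python3 go.py .5355 -.380 .2 1.321
```

```text
clock: 7.78
eef_pos: [0.4757, 0.1343, 0.203]
tool_rot: [0.124, 0.992, -0.0, -0.001]
ft_force: [-0.5, 0.1, 0.5]
grip_width: 0.0279
grasp_force: 0.0
t 7.775 pos [475.7 134.3 203. ] shift now-axes [-184.9 -483.6    3. ] shift target-axes [-185.1 -483.5    3. ] turn [-0. -0.  0.] F [-0.5  0.1  0.5] w 27.940873145552526
```

```bash
python3 -m creep '[[[-15.4,-40.3,0],[0,0,0]],[[-15.4,-40.3,0],[0,0,0]],[[-15.4,-40.3,0],[0,0,0]],[[-15.4,-40.3,0],[0,0,0]],[[-15.4,-40.3,0],[0,0,0]],[[-15.4,-40.3,0],[0,0,0]],[[-15.4,-40.3,0],[0,0,0]],[[-15.4,-40.3,0],[0,0,0]],[[-15.4,-40.3,0],[0,0,0]],[[-15.4,-40.3,0],[0,0,0]],[[-15.4,-40.3,0],[0,0,0]],[[-15.4,-40.3,3],[0,0,0]]]' 85;python3 - <<'E'
from h import *
exec(open("m.py").read().split("if __name__")[0])
ims=[]
for n,c in(("top",(250,200)),("side",(386,330))):
    p=vision.camera(n);ims.append(cv2.resize(p["image"][c[1]-60:c[1]+60,c[0]-60:c[0]+60],(400,400),interpolation=cv2.INTER_CUBIC))
    im=p["image"].astype(int);b,g,r=im[...,0],im[...,1],im[...,2];P=cloud(p)
    q=P[(r>g+60)&(r>b+60)&(P[...,2]>.136)&(P[...,2]<.16)&(abs(P[...,0]-.476)<.05)&(abs(P[...,1]-.135)<.05)][:,:2]
    V=np.linalg.svd(q-q.mean(0))[2][0];print(n,len(q),"wing",q.mean(0),"rel angle",(np.arctan2(V[1],V[0])+.25+1.5)%np.pi-1.5)
    # spindle: well points above .06
    c0=np.array([.5753,.1098]);m=(np.hypot(P[...,0]-c0[0],P[...,1]-c0[1])<.03)&(P[...,2]>.06)&(P[...,2]<.105)
    print(" spindle",m.sum(),P[m].mean(0),P[m].max(0),P[m].min(0))
    for d in vision.place_of(p,"spindle_tip")[:1]:print(d["score"],atz(p,d["position"],.095))
cv2.imwrite("pics/w2.png",np.hstack(ims))
E
python3 go.py .5355 -.380 .065 1.321
```

```text
clock: 9.28
eef_pos: [0.5361, -0.3813, 0.2004]
tool_rot: [0.124, 0.992, -0.0, 0.001]
ft_force: [0.3, -0.4, 0.3]
grip_width: 0.0851
grasp_force: 0.0
top 16 wing [0.4734 0.1353] rel angle 0.04402726593913986
 spindle 58 [0.5717 0.1104 0.0872] [0.5838 0.1196 0.0996] [0.5634 0.1019 0.0623]
0.96 [0.5835 0.1101 0.095 ]
side 18 wing [0.4766 0.1308] rel angle -0.04174826491187611
 spindle 80 [0.5705 0.1044 0.0825] [0.5824 0.1165 0.0949] [0.562  0.0951 0.0623]
0.58 [0.5688 0.1054 0.095 ]
t 9.475 pos [ 535.4 -380.3  199. ] shift now-axes [ -0.1   0.2 134. ] shift target-axes [  0.    0.3 134. ] turn [ 0. -0. -0.] F [-0.6  1.1 -0.1] w 85.02940257327396
```

View pics/w2.png

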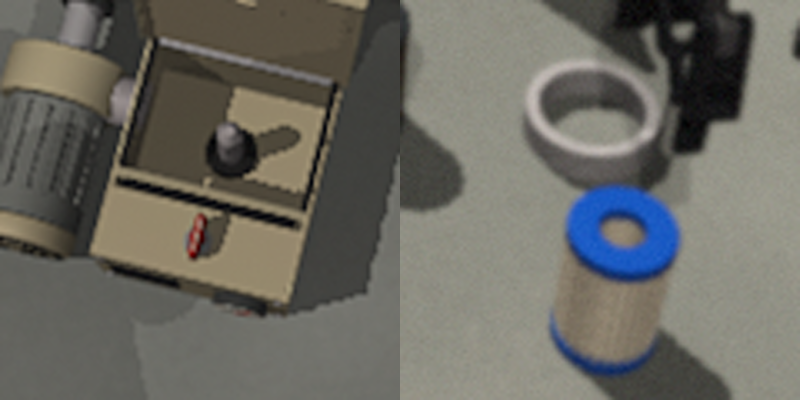

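The top crop shows the wing in line with the box, pointing at the spindle. The cartridge is below the gripper in the side crop (622,230). Descending.

```bash
python3 -m creep '[[[0,0.2,30],[0,0,0]],[[0,0,30],[0,0,0]],[[0,0,25],[0,0,0]],[[0,0,10],[0,0,0]],[[0,0,10],[0,0,0]],[[0,0,10],[0,0,0]]]' 85;python3 -m creep '[[[0,0,10],[0,0,0]],[[0,0,9],[0,0,0]],[[0,0,0],[0,0,0]]]';python3 -m creep '[[[0,0,0],[0,0,0]],[[0,0,0],[0,0,0]],[[0,0,0],[0,0,0]],[[0,0,0],[0,0,0]],[[0,0,0],[0,0,0]]]' 55; python3 go.py .5355 -.38 .065 1.321
```

```text
clock: 10.22
eef_pos: [0.5366, -0.3797, 0.0849]
tool_rot: [0.124, 0.992, -0.0, 0.001]
ft_force: [-1.3, 0.5, -0.1]
grip_width: 0.085
grasp_force: 0.0
clock: 10.6
eef_pos: [0.5352, -0.3792, 0.064]
tool_rot: [0.125, 0.992, 0.0, -0.001]
ft_force: [-0.3, -0.7, -0.2]
grip_width: 0.0848
grasp_force: 0.0
clock: 11.22
eef_pos: [0.5366, -0.3801, 0.0661]
tool_rot: [0.125, 0.992, -0.001, 0.001]
ft_force: [1.6, 0.5, 6.0]
grip_width: 0.0627
grasp_force: 66.1
t 11.225 pos [ 536.6 -380.1   66.1] shift now-axes [ 1.1 -0.2  1.1] shift target-axes [ 1.1 -0.2  1.1] turn [-0.  0.  0.] F [1.6 0.5 6. ] w 62.69026564881529
```

```bash
python3 -m creep '[[[0,0,-10],[0,0,0]],[[0,0,-25],[0,0,0]],[[0,0,-40],[0,0,0]],[[0,0,-40],[0,0,0]],[[0,0,-35],[0,0,0]],[[0,0,0],[0,0,0]]]'; python3 go.py .5753 .1098 .215 1.321
```

```text
clock: 11.98
eef_pos: [0.5369, -0.3805, 0.2184]
tool_rot: [0.125, 0.992, -0.001, 0.002]
ft_force: [-0.5, 0.5, -3.1]
grip_width: 0.0624
grasp_force: 65.9
t 11.975 pos [ 536.9 -380.5  218.4] shift now-axes [ 84.1 484.6   2. ] shift target-axes [ 84.  484.6   3.4] turn [-0.  0. -0.] F [-0.5  0.5 -3.1] w 62.44886354864066
```

```bash
python3 -m creep '[[[7,40.4,0],[0,0,0]],[[7,40.4,0],[0,0,0]],[[7,40.4,0],[0,0,0]],[[7,40.4,0],[0,0,0]],[[7,40.4,0],[0,0,0]],[[7,40.4,0],[0,0,0]],[[7,40.4,0],[0,0,0]],[[7,40.4,0],[0,0,0]],[[7,40.4,0],[0,0,0]],[[7,40.4,0],[0,0,0]],[[7,40.4,0],[0,0,0]],[[7,40.4,0],[0,0,0]]]'; python3 -m creep '[[[0,0,0],[0,0,0]],[[0,0,0],[0,0,0]]]'
python3 - <<'E'
from h import *
np.set_printoptions(precision=4,suppress=True)
ims=[]
o=bot.get_obs();M=R.from_quat(o["tool_rot"])
for n in("top","side"):
    p=vision.camera(n);im=p["image"].astype(int);b,g,r=im[...,0],im[...,1],im[...,2];P=cloud(p)
    m=(b>r+50)&(abs(P[...,0]-.57)<.08)&(abs(P[...,1]-.11)<.08)&(P[...,2]>.13)&(P[...,2]<.26)
    print(n,m.sum(), P[m].mean(0) if m.any() else "", np.percentile(P[m][:,2],[2,50,98]) if m.any() else "")
    v,u=np.nonzero(m);
    if m.sum()>10:
        for z in(.153,.248):
            lo=abs(P[...,2]-z)<.012;q=P[m&lo];print("  z",z,len(q),q.min(0),q.max(0),q.mean(0))
    c=(u.mean(),v.mean()) if m.any() else (300,190);c=np.array(c,int)
    c=np.array({"top":(262,180),"side":(311,185)}[n])
    ims.append(cv2.resize(p["image"][c[1]-60:c[1]+60,c[0]-60:c[0]+60],(400,400),interpolation=cv2.INTER_CUBIC))
cv2.imwrite("pics/w3.png",np.hstack(ims))
E
python3 go.py .5753 .1098 .215 1.321
```

```text
clock: 13.48
eef_pos: [0.5729, 0.1119, 0.2127]
tool_rot: [0.125, 0.992, -0.001, -0.002]
ft_force: [1.6, -0.0, -1.9]
grip_width: 0.0627
grasp_force: 65.9
clock: 13.72
eef_pos: [0.5732, 0.1105, 0.2133]
tool_rot: [0.124, 0.992, -0.001, -0.002]
ft_force: [-0.1, 0.2, -1.0]
grip_width: 0.0626
grasp_force: 66.1
top 0  
side 135 [0.556  0.1059 0.2211] [0.1513 0.2416 0.2451]
  z 0.153 32 [0.5402 0.0765 0.1502] [0.5821 0.104  0.1585] [0.5592 0.0859 0.1539]
  z 0.248 101 [0.5407 0.0763 0.2362] [0.5831 0.1452 0.2543] [0.5549 0.1122 0.2421]
t 13.825 pos [573.7 109.8 214.1] shift now-axes [-1.5  0.4 -0.9] shift target-axes [-1.5  0.4 -0.9] turn [-0. -0. -0.] F [-0.7 -0.  -1.9] w 62.536888970234976
```

View pics/w3.png

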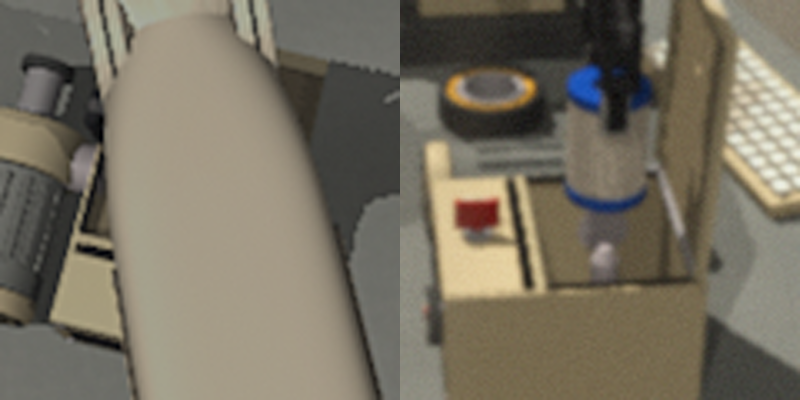

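```bash
python3 - <<'E'
from h import *
p=vision.camera("side");im=p["image"].astype(int);b,g,r=im[...,0],im[...,1],im[...,2];P=cloud(p)
def proj(X): return cv2.projectPoints(np.array([X],float),p["rvec"],p["tvec"],np.array(p["K"]),np.array([p["k1"],0,0,0,0.]))[0][0,0]
m=(b>r+40)&(abs(P[...,0]-.57)<.08)&(abs(P[...,1]-.11)<.08)
for v in range(170,195):
    u=np.nonzero(m[v])[0]
    if len(u)>5: print("cap row",v,u.min(),u.max(),(u.min()+u.max())/2)
s=(g>110)&(abs(r-b)<30)
for v in range(196,209):
    L=im[v].sum(1);print(v,L[300:326])
for z in(.215,.153,.095,.07):print(z,proj([.5753,.1098,z]))
print("mm->px lateral",proj([.5753+.00944,.1098-.0033,.153])-proj([.5753,.1098,.153]))
E
```

```text
cap row 184 303 322 312.5
cap row 185 304 321 312.5
cap row 186 306 320 313.0
cap row 187 309 317 313.0
196 [304 299 303 303 295 302 291 260 236 246 252 234 244 237 233 241 235 233
 239 239 235 250 243 243 241 232]
197 [297 305 317 307 311 289 307 256 235 248 253 310 314 284 258 243 238 233
 248 233 239 230 240 232 232 235]
198 [302 294 306 300 307 311 292 255 260 257 342 423 454 415 318 268 246 241
 241 224 237 243 227 223 238 239]
199 [299 307 305 303 304 301 290 265 263 318 419 502 523 476 374 276 240 220
 233 235 241 247 246 233 233 235]
200 [295 304 310 298 303 296 293 289 305 373 457 495 462 422 340 276 247 246
 245 241 233 240 244 234 231 234]
201 [305 299 295 300 293 298 280 303 353 436 474 463 433 370 341 292 266 237
 237 232 239 238 237 224 240 230]
202 [300 302 310 294 296 307 301 305 396 446 469 444 426 377 329 308 286 250
 240 231 237 226 229 231 241 228]
203 [300 299 298 302 297 291 295 327 356 423 441 420 420 374 329 291 253 237
 238 236 244 236 237 241 238 229]
204 [300 294 312 305 297 310 297 306 324 363 381 388 386 344 315 270 225 237
 228 236 241 237 238 232 246 245]
205 [304 305 306 291 311 313 302 299 286 300 330 333 344 322 287 234 228 222
 242 231 242 232 235 235 246 242]
206 [298 300 299 298 301 303 306 298 270 286 289 295 304 298 274 236 212 237
 230 242 242 237 237 237 243 244]
207 [310 306 300 301 299 295 306 282 271 266 289 309 304 285 271 232 221 224
 234 241 234 228 223 235 222 238]
208 [295 293 286 300 294 295 294 280 254 263 277 279 272 250 244 211 189 196
 195 200 207 199 187 186 213 190]
0.215 [314.13023429 159.35395958]
0.153 [313.28310223 180.30123609]
0.095 [312.52276088 198.89227443]
0.07 [312.20432767 206.62092918]
mm->px lateral [ 3.84192847 -0.0122986 ]
```

Cap centre (col 312.7) and spindle centre (311.6) have the same offset from the projected axis, so the cartridge is over the spindle within about 1 mm. Lowering it.

```bash
python3 -m creep '[[[0,0.2,15],[0,0,0]],[[0,0.2,15],[0,0,0]],[[0,0,15],[0,0,0]],[[0,0,6],[0,0,0]],[[0,0,6],[0,0,0]],[[0,0,6],[0,0,0]],[[0,0,0],[0,0,0]]]'; python3 -m creep '[[[0,0,6],[0,0,0]],[[0,0,6],[0,0,0]],[[0,0,6],[0,0,0]],[[0,0,0],[0,0,0]]]';python3 go.py .5753 .1098 .078 1.321
```

```text
clock: 14.75
eef_pos: [0.5742, 0.1113, 0.1518]
tool_rot: [0.125, 0.992, -0.0, -0.0]
ft_force: [0.6, -0.1, -1.2]
grip_width: 0.0625
grasp_force: 66.1
clock: 15.25
eef_pos: [0.5738, 0.1111, 0.1333]
tool_rot: [0.125, 0.992, -0.0, -0.001]
ft_force: [-0.5, 0.5, -1.7]
grip_width: 0.0622
grasp_force: 66.1
t 15.25 pos [573.8 111.1 133.3] shift now-axes [-1.8 -0.9 55.3] shift target-axes [-1.7 -0.9 55.3] turn [-0. -0. -0.] F [-0.5  0.5 -1.7] w 62.16727586187736
```

```bash
python3 -m creep '[[[0,-0.5,12],[0,0,0]],[[0,0,12],[0,0,0]],[[0,0,12],[0,0,0]],[[0,0,8],[0,0,0]],[[0,0,4],[0,0,0]],[[0,0,3],[0,0,0]],[[0,0,0],[0,0,0]]]';python3 -m creep '[[[0,0,2],[0,0,0]],[[0,0,2],[0,0,0]],[[0,0,0],[0,0,0]]]';python3 go.py .5753 .1098 .078 1.321
```

```text
clock: 16.12
eef_pos: [0.5744, 0.1108, 0.0832]
tool_rot: [0.125, 0.992, 0.0, 0.0]
ft_force: [-0.2, -0.3, -1.1]
grip_width: 0.0629
grasp_force: 66.1
clock: 16.5
eef_pos: [0.5742, 0.1108, 0.079]
tool_rot: [0.125, 0.992, -0.0, -0.0]
ft_force: [0.2, 0.2, -0.9]
grip_width: 0.0626
grasp_force: 66.1
t 16.5 pos [574.2 110.8  79. ] shift now-axes [-1.4 -0.7  1. ] shift target-axes [-1.4 -0.7  1. ] turn [-0. -0. -0.] F [ 0.2  0.2 -0.9] w 62.61588189949293
```

```bash
python3 -m creep '[[[0,0,1.5],[0,0,0]],[[0,0,1],[0,0,0]],[[0,0,0],[0,0,0]]]';python3 go.py .5753 .1098 .078 1.321
```

```text
clock: 16.88
eef_pos: [0.5747, 0.1108, 0.0782]
tool_rot: [0.125, 0.992, 0.0, 0.001]
ft_force: [-2.0, 0.1, 6.1]
grip_width: 0.0621
grasp_force: 66.8
t 16.875 pos [574.7 110.8  78.2] shift now-axes [-0.8 -0.8  0.2] shift target-axes [-0.8 -0.8  0.2] turn [ 0.  0. -0.] F [-2.   0.1  6.1] w 62.13607241613513
```

```bash
python3 -m creep '[[[0,0,0],[0,0,0]],[[0,0,0],[0,0,0]],[[0,0,-10],[0,0,0]],[[0,0,-20],[0,0,0]],[[0,0,-40],[0,0,0]],[[0,0,-50],[0,0,0]],[[0,0,-50],[0,0,0]],[[0,0,-50],[0,0,0]],[[0,0,-50],[0,0,0]]]' 78
python3 - <<'E'
from h import *
np.set_printoptions(precision=4,suppress=True)
ims=[]
for n in("side","top"):
    p=vision.camera(n);im=p["image"].astype(int);b,g,r=im[...,0],im[...,1],im[...,2];P=cloud(p)
    near=(abs(P[...,0]-.57)<.06)&(abs(P[...,1]-.11)<.06)
    m=(b>r+50)&near&(P[...,2]>.08)&(P[...,2]<.13)
    if m.any(): q=P[m];print(n,len(q),q.mean(0),np.percentile(q[:,2],[5,50,95]))
    c=np.array({"top":(262,180),"side":(311,185)}[n]);ims.append(cv2.resize(p["image"][c[1]-60:c[1]+60,c[0]-60:c[0]+60],(400,400),interpolation=cv2.INTER_CUBIC))
    m=(abs(P[...,0]-.64)<.07)&(abs(P[...,1]-.1)<.1)&(P[...,2]>.17)&(P[...,2]<.29)&(r>g)&(g>b+10);q=P[m]
    if n=="side": c0=np.median(q,0);V=np.linalg.svd(q-c0,full_matrices=False)[2][2];print("cover",c0,V,len(q))
cv2.imwrite("pics/w4.png",np.hstack(ims))
E
python3 go.py .6524 .0437 .355 1.321
```

```text
clock: 18.0
eef_pos: [0.574, 0.1107, 0.3491]
tool_rot: [0.125, 0.992, 0.0, 0.001]
ft_force: [0.7, 0.4, -0.8]
grip_width: 0.0784
grasp_force: 0.0
side 256 [0.5727 0.108  0.1058] [0.1014 0.1061 0.1087]
cover [0.6346 0.0899 0.2329] [-0.9678  0.2455  0.0554] 918
t 18.1 pos [576.2 111.1 354.3] shift now-axes [-90.5 -46.5   0.1] shift target-axes [-90.5 -46.5  -0.7] turn [ 0.  0. -0.] F [0.6 0.1 0.5] w 78.24842949776608
```

View pics/w4.png

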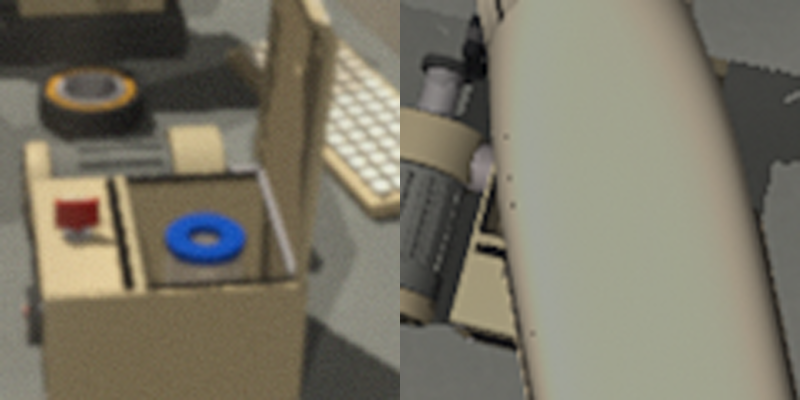

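The side crop shows the cartridge down in the well (top at 0.106 m) with its blue cap at (205,238) and the wing edge-on in line. Now I move over and behind the cover with the fingers shut.

```bash
python3 -m creep '[[[0,-15,-3],[0,0,0]],[[0,-15,0],[0,0,0]],[[-5,-16,0],[0,0,0]],[[-25,0,0],[0,0,0]],[[-30,0,0],[0,0,0]],[[-30,0,0],[0,0,0]],[[-2,0,0],[0,0,0]],[[0,0,0],[0,0,0]]]' 0;python3 go.py .6524 .0437 .28 1.321;python3 -c "
from h import *;print(bot.get_obs()['joint_pos'])"
```

```text
clock: 19.1
eef_pos: [0.6516, 0.0427, 0.3487]
tool_rot: [0.125, 0.992, -0.0, -0.001]
ft_force: [-0.8, -0.1, 0.5]
grip_width: -0.0001
grasp_force: 0.0
t 19.1 pos [651.6  42.7 348.7] shift now-axes [-0.7  1.2 68.7] shift target-axes [-0.5  1.1 68.7] turn [-0. -0. -0.] F [-0.8 -0.1  0.5] w -0.08085062159343581
[6.54178320e-02 5.95125650e-01 8.44632727e-01 1.82236964e+00
 1.14406773e-04 3.16094341e-01]
```

```bash
python3 -m creep '[[[0,1,20],[0,0,0]],[[0,0,25],[0,0,0]],[[0,0,24],[0,0,0]],[[0,0,0],[0,0,0]]]'; python3 -m creep '[[[7,0,0],[0,0,0]],[[7,0,0],[0,0,0]],[[12,0,1],[0,0,0]],[[12,0,1],[0,0,0]],[[12,0,2],[0,0,0]],[[12,0,3],[0,0,0]],[[12,0,3],[0,0,0]]]';python3 go.py .6524 .0437 .28 1.321
```

```text
clock: 19.6
eef_pos: [0.6501, 0.0445, 0.2793]
tool_rot: [0.124, 0.992, -0.0, -0.002]
ft_force: [0.1, -0.6, 1.5]
grip_width: -0.0001
grasp_force: 0.0
clock: 20.48
eef_pos: [0.5807, 0.063, 0.2724]
tool_rot: [0.124, 0.992, 0.0, 0.002]
ft_force: [1.3, -1.2, -0.4]
grip_width: -0.0002
grasp_force: 0.6
t 20.475 pos [580.7  63.  272.4] shift now-axes [-74.2  -1.   -7.4] shift target-axes [-74.2  -1.   -7.6] turn [0. 0. 0.] F [ 1.3 -1.2 -0.4] w -0.1966974802446558
```

```bash
python3 -m creep '[[[12,0,5],[0,0,0]],[[11,0,5],[0,0,0]],[[11,0,6],[0,0,0]],[[9,0,6.5],[0,0,0]],[[9,0,6.5],[0,0,0]],[[8,0,7],[0,0,0]],[[7.5,0,8],[0,0,0]],[[7,0,8],[0,0,0]],[[7,0,8.5],[0,0,0]]]'
python3 - <<'E'
from h import *
p=vision.camera("side");cv2.imwrite("pics/w5.png",cv2.resize(p["image"][100:260,220:400],None,fx=3,fy=3,interpolation=cv2.INTER_CUBIC))
E
python3 go.py .5 .1 .12 1.321
```

```text
clock: 21.6
eef_pos: [0.5012, 0.083, 0.2096]
tool_rot: [0.125, 0.992, 0.0, 0.0]
ft_force: [0.9, 0.5, 0.8]
grip_width: -0.0003
grasp_force: 0.2
t 21.65 pos [499.6  83.  208.3] shift now-axes [ 3.6 16.7 88.3] shift target-axes [ 3.9 16.6 88.3] turn [-0. -0.  0.] F [-1.1 -0.3 -0.8] w 0.06147383929567952
```

View pics/w5.png

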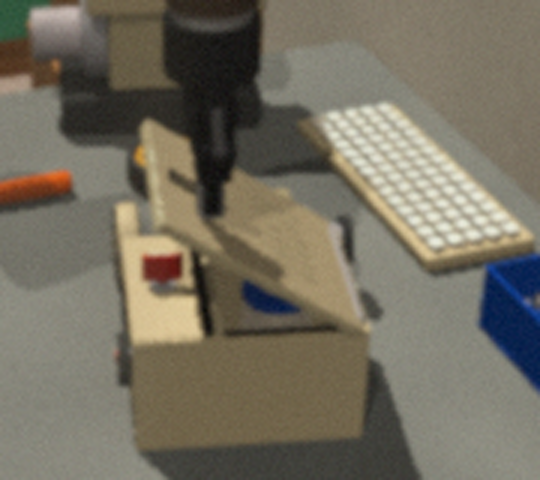

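The picture shows the fingertip (210,210) pressing the cover down beside the slot at about 0.6 rad, with the wing (162,267) still in line below it. Continuing to close.

```bash
python3 -m creep '[[[7,0,8],[0,0,0]],[[4,0,8],[0,0,0]],[[4,0,9],[0,0,0]],[[3.5,0,10],[0,0,0]],[[3.5,0,10],[0,0,0]],[[3,0,11],[0,0,0]],[[1.5,0,8],[0,0,0]],[[1.5,0,8],[0,0,0]],[[0.5,0,6],[0,0,0]],[[0,0,0],[0,0,0]]]';python3 go.py .4823 .0896 .119 1.321
```

```text
clock: 22.9
eef_pos: [0.4737, 0.0899, 0.1316]
tool_rot: [0.125, 0.992, -0.0, -0.0]
ft_force: [-0.1, -0.6, 1.0]
grip_width: -0.0
grasp_force: 0.0
t 22.9 pos [473.7  89.9 131.6] shift now-axes [-8.4  1.9 12.6] shift target-axes [-8.4  1.9 12.6] turn [-0. -0.  0.] F [-0.1 -0.6  1. ] w -0.028921503486826605
```

```bash
python3 -m creep '[[[0,0,3],[0,0,0]],[[0,0,3],[0,0,0]],[[0,0,3],[0,0,0]],[[0,0,3],[0,0,0]],[[0,0,0],[0,0,0]]]';python3 -m creep '[[[0,0,2],[0,0,0]],[[0,0,2],[0,0,0]],[[0,0,0],[0,0,0]],[[0,0,0],[0,0,0]]]'
```

```text
clock: 23.52
eef_pos: [0.4741, 0.0901, 0.1205]
tool_rot: [0.125, 0.992, 0.0, 0.0]
ft_force: [-1.3, -0.3, 4.6]
grip_width: -0.0003
grasp_force: 2.1
clock: 24.02
eef_pos: [0.4741, 0.0901, 0.1189]
tool_rot: [0.125, 0.992, 0.0, 0.001]
ft_force: [-7.4, -1.4, 19.6]
grip_width: -0.0001
grasp_force: 10.0
```

```bash
python3 - <<'E'
from h import *
p=vision.camera("side");P=cloud(p);ex=np.array([.9689,-.2474]);ey=np.array([.2474,.9689])
d=P[...,:2]-np.array([.5424,.1182]);bx=d@ex;by=d@ey
for a in(-.1,-.05,0,.05):
    m=(abs(bx-a)<.015)&(by>-.08)&(by<.08)&(abs(by+.045)>.02)&(abs(by)>.025)&(P[...,2]>.09)&(P[...,2]<.16);print(a,m.sum(),np.median(P[m][:,2]))
cv2.imwrite("pics/w6.png",cv2.resize(p["image"][120:260,220:380],None,fx=3.5,fy=3.5,interpolation=cv2.INTER_CUBIC))
print(bot.get_obs()["ft_force"])
E
```

```text
-0.1 145 0.11892316753093826
-0.05 46 0.11843260281705334
0 157 0.11860153186534604
0.05 155 0.11882600806494693
[-6.56691068 -1.66294461 20.57133558]
```

View pics/w6.png

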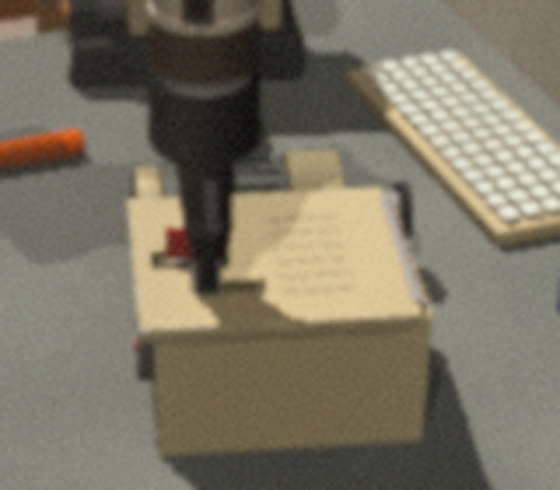

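The cover is flat at 0.119 m everywhere, the red wing stands up through its slot (178,243), and the finger at (207,280) presses with about 20 N.

```bash
python3 -c "
from workcell import workorder
print(workorder.job_done())"
```

```text
the job is handed in; nothing more can be done
None
```

The job is handed in, though no verdict came back: the new cartridge is on its seat and let go, the wing is lined up and through the slot, and the arm is holding the cover flush with about 20 N.

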